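# Line up the glaze jars by shade

### The arm

A 6-joint arm with a two-finger parallel gripper is mounted at the origin on the work surface. World frame = base frame: x ahead of the robot, y to its left, z up, the work surface at z = 0. Lengths are in m, angles in rad, forces in N, time in s.
With the tool pointing down it reaches from about 0.35 to 0.85 m from the base axis. Payload 8.1 kg.
Tool frame: the origin (TCP) lies on the centre line of the jaws, within the pads' length; the fingertips stand robot.tips_ahead ahead of it and the grasp point (between the pads) lies 8 mm behind it (robot.tips_ahead is the distance from the TCP to the fingertips, in m); z points along the fingers, y is the direction in which the jaws open and shut (so a half turn about z gives the same grasp; the last joint's range is limited). The gripper opens to 93 mm and grips with 3 to 60 N. Pads are 15 mm wide; open, the fingers measure 128 mm over their backs; the gripper's body (75 mm by 188 mm) begins 65 mm behind the grasp point.
Start: joints at [-1.26, 0.13, 1.488, -0, 1.523, -0.085], TCP at [0.231, -0.554, 0.23] pointing down, gripper open.
Joint ranges: [-2.96, 2.96], [-0.89, 2.26], [0.02, 2.5], [-1.34, 4.48], [0, 2.73], [-2.66, 2.66]. Speed limits (rad/s): [2.39, 2.39, 2.79, 3.14, 3.14, 3.14].

### API

Orientations are given as a rotation vector (axis times angle).
In Python, from plant import monitor, eyes, job, robot gives the robot as it stands.
- The arm moves only by the tool servo_tool, never from a script. Its argument "plan" is a list that holds one entry, the list of rows, each a list of 7 numbers: the closure, from -1 (fully open) to 1 (shut), so that 0 is half open, then the shift along the world's x, y, z in mm, then the turn, a rotation vector about the world's x, y, z in rad. In form: [[[hand, dx, dy, dz, ax, ay, az], ...]]. A call has 1 to 12 rows; each row shifts and turns the commanded pose from where the row before left it; what a row does not reach is not made up. A row lasts 1/10 s, in which the tool goes at most 50 mm and 8.59 degrees, less where a joint would pass 70% of its speed; a pose out of reach is approached as far as the arm can. A call with a gripper value outside its range is refused whole. The fingers move at their own pace and stop on an object; "force" is the grip in N (left out, the last holds). Time passes only in rows, so rows that do not move let the fingers close. It gives the time, the measured TCP pose, the force and the opening at its end, in the units of the state.
- monitor.read_state(): the state, without advancing time (a new reading comes with each control period).
- eyes.read_camera(name): name is "scene" or "side" or "wrist"; returns the picture (420x560x3 uint8, red, green, blue); there is no depth.
- eyes.camera_info(name): a dict with "mtx" (3x3 intrinsics, pixels), "R" (3x3) and "t" (3): a world point X has camera coordinates R X + t. Camera axes: x right, y down, z forward; pixel columns grow to the right and rows downward; lengths in m; the calibration is good to about 2 mm. The wrist camera is an equidistant fisheye: a pixel r from the principal point sees the ray r / f radians off the axis. A picture is of the moment at which its call begins: read the wrist's pose just before it. camera_info takes no time and is no camera call; for the wrist camera it gives the pose at the moment of the call.
- job.close_job(): hands the job in, once; it reports no verdict.
The state is a dict: "t": time; "q": joint angles; "dq": joint speeds; "joint_torque": joint torques, N m; "tool_pos": TCP position; "orientation": TCP orientation; "force": force on the tool from outside, world axes, zero at the start; "wrist_torque": the same for the moment, N m; "opening": finger opening in m.
Only numpy, scipy, OpenCV 4.12 (cv2) and the standard library are available. Lean on these libraries where they do the work, as an engineer would, in place of code of your own. Each camera call takes 0.05 s, during which the arm holds its last target. There are 200 camera calls.

### The job

Tidy the glazing table: stand the four green glaze jars upright in the four black lids on the board, one jar per lid, in order of shade, with the darkest next to the dark green tile and each following jar paler, so that the palest ends up next to the off-white tile. Each jar must sit flat inside its lid's rim. Do not tip any jar over, and leave the pink jar standing where it is.

Things in the scene. Friction and masses are not known exactly. Their poses are not given: they have to be found in the camera images.
- jar_1: Closed cylindrical glaze jar, 56 mm diameter, 76 mm tall including its black lid (top 18 mm), standing upright and loose on the table, 0.15 to 0.31 kg. Its wall below the lid and the disc on top of the lid show the glaze: of the four greens the darkest, very dark bottle green. Origin: centre of its underside; z up along its axis.
- jar_2: Closed cylindrical glaze jar, 56 mm diameter, 76 mm tall including its black lid (top 18 mm), standing upright and loose on the table, 0.15 to 0.31 kg. Its wall below the lid and the disc on top of the lid show the glaze: of the four greens the second darkest, strong mid-dark green. Origin: centre of its underside; z up along its axis.
- jar_3: Closed cylindrical glaze jar, 56 mm diameter, 76 mm tall including its black lid (top 18 mm), standing upright and loose on the table, 0.15 to 0.31 kg. Its wall below the lid and the disc on top of the lid show the glaze: of the four greens the second palest, light leaf green. Origin: centre of its underside; z up along its axis.
- jar_4: Closed cylindrical glaze jar, 56 mm diameter, 76 mm tall including its black lid (top 18 mm), standing upright and loose on the table, 0.15 to 0.31 kg. Its wall below the lid and the disc on top of the lid show the glaze: of the four greens the palest, very pale mint green. Origin: centre of its underside; z up along its axis.
- lid_1: Upturned black jar lid (shallow dish), fixed on a plywood board 12 mm thick; 84 mm outer, 78 mm inner diameter, floor 3 mm thick, rim 8 mm high. Number 1 of four in a row, about 100 mm apart; lid_1 is leftmost seen from the robot (+y end). Origin: centre of its underside, 12 mm above the table (a jar in it stands 15 mm above the table); y along the row to lid_1's end, z up.
- lid_2: Upturned black jar lid (shallow dish), fixed on a plywood board 12 mm thick; 84 mm outer, 78 mm inner diameter, floor 3 mm thick, rim 8 mm high. Number 2 of four in a row, about 100 mm apart; lid_1 is leftmost seen from the robot (+y end). Origin: centre of its underside, 12 mm above the table (a jar in it stands 15 mm above the table); y along the row to lid_1's end, z up.
- lid_3: Upturned black jar lid (shallow dish), fixed on a plywood board 12 mm thick; 84 mm outer, 78 mm inner diameter, floor 3 mm thick, rim 8 mm high. Number 3 of four in a row, about 100 mm apart; lid_1 is leftmost seen from the robot (+y end). Origin: centre of its underside, 12 mm above the table (a jar in it stands 15 mm above the table); y along the row to lid_1's end, z up.
- lid_4: Upturned black jar lid (shallow dish), fixed on a plywood board 12 mm thick; 84 mm outer, 78 mm inner diameter, floor 3 mm thick, rim 8 mm high. Number 4 of four in a row, about 100 mm apart; lid_1 is leftmost seen from the robot (+y end). Origin: centre of its underside, 12 mm above the table (a jar in it stands 15 mm above the table); y along the row to lid_1's end, z up.
- tile_dark: Dark green glazed tile, 60 x 50 mm, 8 mm thick, fixed flat on the board beyond one end of the row (about 83 mm from the end lid's centre); it marks the dark end, which may be lid_1's or lid_4's. At the other end lies an off-white tile of the same size. Origin: centre of its underside, 12 mm above the table.
- jar_pink: Bystander: a jar of the same size and make with pink glaze, loose, standing among the green jars; it does not belong to the row. Origin: centre of its underside; z up.
Things that resemble listed ones, but are neither listed nor needed, are in the scene too. Leave any purple look-alike of the jar_1 alone.

How it is judged:
At the end, for the whole second after the job is handed in: Green jars in the lids, darkest by the dark tile, then steadily paler; each within 12 mm of its lid's centre, underside 11 to 21 mm above the table, within 0.08 rad of upright, at rest, released. The pink jar is upright, within 30 mm of where it was (((horizontal distance between tile_dark and lid_1 below 0.15 m and horizontal distance between jar_1 and lid_1 below 0.012 m and horizontal distance between jar_2 and lid_2 below 0.012 m and horizontal distance between jar_3 and lid_3 below 0.012 m and horizontal distance between jar_4 and lid_4 below 0.012 m) or (horizontal distance between tile_dark and lid_4 below 0.15 m and horizontal distance between jar_1 and lid_4 below 0.012 m and horizontal distance between jar_2 and lid_3 below 0.012 m and horizontal distance between jar_3 and lid_2 below 0.012 m and horizontal distance between jar_4 and lid_1 below 0.012 m)) and height (world z) of jar_1 between 0.011 and 0.021 m and angle between each of jar_1, jar_2, jar_3, jar_4's own z axis and vertical below 0.08 rad and linear speed of each of jar_1, jar_2, jar_3, jar_4 below 0.02 m/s and contact force between each of jar_1, jar_2, jar_3, jar_4 and the fingers below 0.1 N and height (world z) of jar_2 between 0.011 and 0.021 m and height (world z) of jar_3 between 0.011 and 0.021 m and height (world z) of jar_4 between 0.011 and 0.021 m and distance of jar_pink from where it was at the start of the episode below 0.03 m and angle between jar_pink's own z axis and vertical below 0.1 rad); the robot touches nothing.
It fails at once if a jar is tipped over (more than 0.7 rad) (angle between any of jar_1, jar_2, jar_3, jar_4, jar_pink's own z axis and vertical above 0.7 rad).
It fails at once if the pink jar is moved more than 30 mm (distance of jar_pink from where it was at the start of the episode above 0.03 m).
It also fails if it takes over 104 s, if anything falls off the work surface, if the arm or the gripper's body presses on something with over 40 N, if the wrist force passes 120 N, or if a joint passes its speed limit or range.

## Working session

There is one attempt and no reset: what is moved stays moved. The work goes in short steps, Python scripts to look and compute and a tool call to move; the robot and the scene stay as the last step left them, time stands still between calls to the robot, and variables do not carry over. Pictures are saved under pics/ and viewed, about 12 in all and at most 16, crops included, and the job is handed in when it is done.

Besides the shell and the picture viewer there is one more tool, called after "Emit:" as name(argument=value, ...), one argument or row to a line, values as JSON. servo_tool: Moves the arm, as the interface text tells. Its arguments: {"type":"object","properties":{"plan":{"type":"array"},"force":{"type":"number"}},"required":["plan"]}

```bash
mkdir -p pics; ls
python3 - <<'E'
from plant import monitor, eyes, job, robot
import cv2,numpy as np
print(monitor.read_state(), robot.tips_ahead)
for n in ("scene","side"):
    im=eyes.read_camera(n); np.save(n+".npy",im); cv2.imwrite(f"pics/{n}0.png",im[:,:,::-1])
    i=eyes.camera_info(n); print(n,i['mtx'],-i['R'].T@i['t'],i['R'])
E
```

```text
pics
{'t': 0.0, 'q': array([-1.26036681e+00,  1.31172347e-01,  1.48928247e+00,  1.97425304e-05,
        1.52302576e+00, -8.53972167e-02]), 'dq': array([ 2.53344680e-05,  4.92069230e-04, -9.59303442e-05,  2.04916651e-03,
        7.04097984e-04, -2.18250135e-03]), 'joint_torque': array([-5.95449146e-04, -5.59851766e+01, -4.91752374e+01,  7.67821306e-02,
        3.58623604e-02, -1.20498098e-04]), 'tool_pos': array([ 0.23119875, -0.55305624,  0.22857902]), 'orientation': array([-3.07842435e+00, -6.17341289e-01,  3.02008930e-04]), 'force': array([0.13482247, 0.86662777, 0.21089845]), 'wrist_torque': array([-0.009987  ,  0.001621  ,  0.00928453]), 'opening': 0.09304315629265301} 0.011
scene [[444.61344734   0.         277.02664705]
 [  0.         444.61344734 205.09251305]
 [  0.           0.           1.        ]] [ 1.30336194 -0.17885458  0.54116659] [[ 0.21142575  0.97739304  0.00141062]
 [ 0.53944643 -0.11548714 -0.83406251]
 [-0.81504399  0.17710325 -0.55166814]]
side [[401.26588739   0.         280.05331563]
 [  0.         401.26588739 209.92342931]
 [  0.           0.           1.        ]] [ 0.481158   -0.56844164  0.61852138] [[ 0.99214395 -0.12338459 -0.02065493]
 [-0.10084864 -0.69112685 -0.71566279]
 [ 0.07402658  0.71212353 -0.69814049]]
```

View pics/scene0.png

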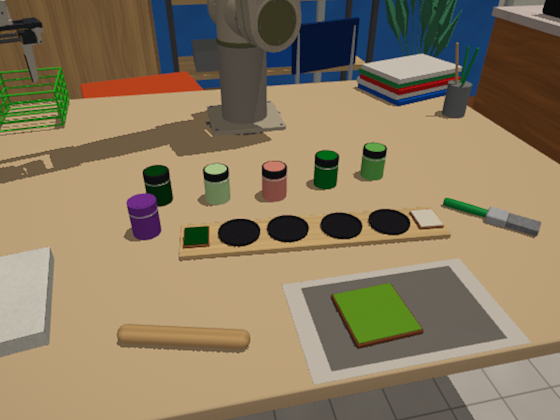

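View pics/side0.png

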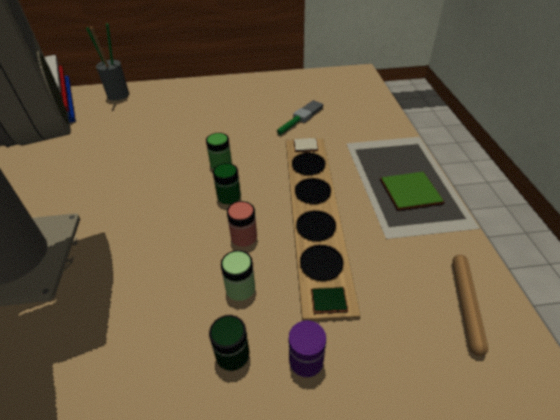

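The dark tile is at the -y end (lid_4; scene px (197,237)), and the off-white tile is by lid_1. From -y to +y the jars are jar_1, jar_4, pink, jar_2 and jar_3, and the purple one stands ahead of jar_1. So jar_1→lid_4, jar_2→lid_3, jar_3→lid_2, jar_4→lid_1.

```bash
cat > h.py <<'E'
from plant import monitor, eyes, job, robot
import cv2,numpy as np
def cast(n,px,z):
    i=eyes.camera_info(n); px=np.asarray(px,float).reshape(-1,2)
    d=(np.linalg.inv(i['mtx'])@np.c_[px,np.ones(len(px))].T).T@i['R']; c=-i['R'].T@i['t']
    return c+d*((z-c[2])/d[:,2])[:,None]
def blob(n,im,seed,lo,hi,z,size=30):
    "largest component of mask near seed -> circle on plane z"
    m=cv2.inRange(im,np.array(lo),np.array(hi)); w=np.zeros_like(m)
    cv2.rectangle(w,(seed[0]-size,seed[1]-size),(seed[0]+size,seed[1]+size),255,-1); m&=w
    m=cv2.morphologyEx(m,cv2.MORPH_OPEN,np.ones((3,3)))
    cs,_=cv2.findContours(m,cv2.RETR_EXTERNAL,cv2.CHAIN_APPROX_NONE)
    c=min(cs,key=lambda c:-cv2.pointPolygonTest(c,tuple(map(float,seed)),True))
    P=cast(n,cv2.convexHull(c).reshape(-1,2),z)[:,:2]
    (x,y),r=cv2.minEnclosingCircle((P*1000).astype(np.float32)); 
    (ex,ey),ax,_=cv2.fitEllipse((cast(n,c.reshape(-1,2),z)[:,:2]*1000).astype(np.float32))
    return [round(v,1) for v in (x,y,r,ex,ey,*ax)]
E
python3 - <<'E'
from h import *
side=np.load("side.npy");sc=np.load("scene.npy")
for s in [(309,163),(313,191),(316,226),(321,262)]: print("lid side",blob("side",side,s,(0,0,0),(45,45,45),.02))
for s in [(389,221),(341,225),(288,228),(239,232)]: print("lid scene",blob("scene",sc,s,(0,0,0),(45,45,45),.02))
for k,s in dict(j3=(218,139),j2=(226,170),pk=(241,210),j4=(237,260),j1=(228,328),pu=(307,337)).items():
    c=side[s[1],s[0]].astype(int); print(k,c,cast("side",s,.076)[0]*1000,blob("side",side,s,np.clip(c-22,0,255).tolist(),np.clip(c+22,0,255).tolist(),.076,22))
x=cv2.resize(side[120:380,190:350],None,fx=3,fy=3*.75 and 3,interpolation=cv2.INTER_CUBIC)[:600*2]
cv2.imwrite("pics/sidecrop.png",cv2.resize(x,(369,600))[:,:,::-1])
for t in [(330,299)]: print("tile",cast("side",t,.02)*1000)
E
```

```text
lid side [631.2, 197.3, 46.3, 631.9, 194.3, 75.5, 86.7]
lid side [624.6, 93.8, 42.0, 624.3, 94.0, 76.2, 82.1]
lid side [611.7, -12.7, 41.8, 611.4, -12.5, 77.4, 81.8]
lid side [603.8, -108.1, 41.6, 603.8, -108.2, 77.7, 81.6]
lid scene [637.9, 196.4, 44.0, 638.1, 196.2, 79.5, 84.9]
lid scene [630.2, 98.3, 43.4, 630.0, 97.6, 78.9, 84.9]
lid scene [616.5, -9.3, 43.4, 617.0, -8.8, 79.0, 84.6]
lid scene [609.4, -103.3, 43.4, 609.1, -104.3, 78.6, 84.9]
j3 [ 66 124  53] [422.38959103 245.9894747   76.        ] [419.1, 251.1, 22.3, 419.1, 250.9, 40.2, 42.5]
j2 [14 64 19] [438.05530418 124.75987471  76.        ] [433.8, 150.1, 48.9, 430.4, 150.4, 47.6, 102.6]
pk [164  92  78] [463.58474337  -4.31088561  76.        ] [462.4, -3.8, 21.2, 462.2, -3.8, 40.0, 41.0]
j4 [143 176 118] [ 450.06064476 -126.878176     76.        ] [448.3, -130.9, 21.7, 448.2, -131.0, 41.0, 42.1]
j1 [12 42 17] [ 430.64965169 -254.22954258   76.        ] [429.3, -259.3, 25.9, 429.1, -258.9, 49.3, 50.0]
pu [75 34 97] [ 544.8401366  -284.36421306   76.        ] [544.9, -284.0, 27.2, 544.8, -284.4, 51.7, 52.7]
tile [[ 603.10302011 -190.1148304    20.        ]]
```

View pics/sidecrop.png

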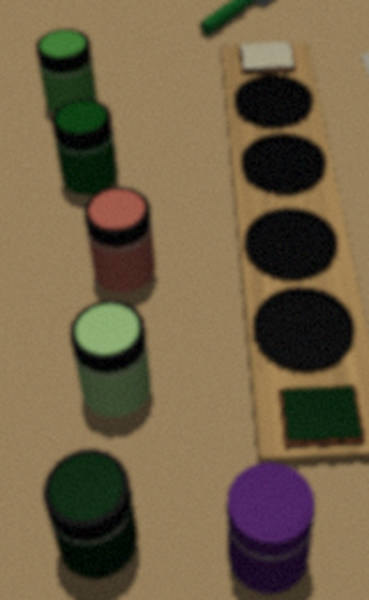

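Emit:
servo_tool(
  plan=[
    [[-1,20,44,10,0,0,0.098],[-1,20,44,10,0,0,0.098],[-1,20,44,10,0,0,0.098],[-1,20,44,10,0,0,0.098],[-1,20,44,10,0,0,0.098],[-1,20,44,10,0,0,0.098],[-1,20,44,10,0,0,0.098],[-1,20,44,10,0,0,0.098],[-1,20,44,10,0,0,0.098],[-1,20,44,10,0,0,0.098],[-1,20,44,10,0,0,0.098],[-1,20,44,10,0,0,0.098]],
  ],
  force=20,
)

```text
t: 1.3
tool_pos: [0.4716, -0.0236, 0.3499]
orientation: [2.216, 2.227, -0.0]
force: [0.9, 0.1, 0.4]
opening: 0.0931
```

Emit:
servo_tool(
  plan=[
    [[-1,0,0,0,0,0,0],[-1,0,0,0,0,0,0],[-1,0,0,0,0,0,0]],
  ],
)

```text
t: 1.6
tool_pos: [0.4709, -0.0263, 0.349]
orientation: [-2.221, -2.221, 0.002]
force: [0.4, -0.4, -0.8]
opening: 0.0929
```

Run:
```python
from h import *
s=monitor.read_state(); i=eyes.camera_info("wrist"); im=eyes.read_camera("wrist")
print(s['t'],s['tool_pos'],s['orientation'],s['q'],i['mtx'],-i['R'].T@i['t'],i['R'])
np.savez("w0.npz",im=im,R=i['R'],t=i['t'],mtx=i['mtx']); cv2.imwrite("pics/w0.png",im[:,:,::-1])
```

```text
1.6 [ 0.47090043 -0.02632921  0.34898722] [-2.22130687e+00 -2.22062418e+00  1.73060312e-03] [-1.64232682e-01 -2.35675251e-01  1.62651337e+00 -5.12908640e-04
  1.75194286e+00 -1.64017401e-01] [[325.1922621    0.         283.04227764]
 [  0.         325.1922621  213.3404512 ]
 [  0.           0.           1.        ]] [0.47037173 0.05549966 0.5046675 ] [[ 9.99999405e-01 -9.46368852e-04 -5.42764791e-04]
 [-7.45433197e-04 -9.55975215e-01  2.93446473e-01]
 [-7.96578289e-04 -2.93445894e-01 -9.55975352e-01]]
```

View pics/w0.png

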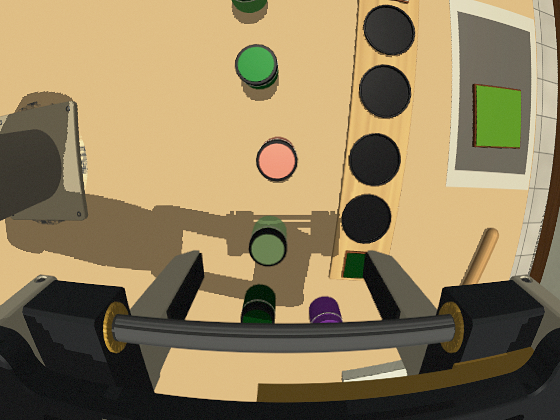

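The wrist view shows all four lids in a column: (389,30), (385,91), (374,159), (366,218). The jar tops are jar_2 at (257,65), pink at (277,160) and jar_4 at (268,244). jar_1 at (259,305) is partly hidden and jar_3 is at the top edge.

```bash
cat >> h.py <<'E'
def wcast(w,px,z):
    px=np.asarray(px,float).reshape(-1,2); K=w['mtx']; n=(px-K[:2,2])/K[0,0]
    r=np.linalg.norm(n,axis=1)+1e-9; d=np.c_[n/r[:,None]*np.sin(r)[:,None],np.cos(r)]@w['R']; c=-w['R'].T@w['t']
    return (c+d*((z-c[2])/d[:,2])[:,None])*1000
def wcirc(w,seed,z,thr=55,size=40,dark=True):
    "ellipse of dark lid / coloured disc (flood of similar colour) on plane z, mm"
    im=w['im'];c=im[seed[1],seed[0]].astype(int)
    m=cv2.inRange(im,np.clip(c-thr,0,255).astype(np.uint8),np.clip(c+thr,0,255).astype(np.uint8)); k=np.zeros_like(m)
    cv2.circle(k,seed,size,255,-1); m=cv2.morphologyEx(m&k,cv2.MORPH_OPEN,np.ones((3,3)))
    cs,_=cv2.findContours(m,cv2.RETR_EXTERNAL,cv2.CHAIN_APPROX_NONE)
    c=max(cs,key=lambda c:cv2.pointPolygonTest(c,tuple(map(float,seed)),True))
    (x,y),a,_=cv2.fitEllipse(wcast(w,cv2.convexHull(c).reshape(-1,2),z)[:,:2].astype(np.float32))
    return [round(v,1) for v in (x,y,*a)]
E
python3 - <<'E'
from h import *
w=dict(np.load("w0.npz"))
for s in [(389,30),(385,91),(374,159),(366,218)]: print("lid",wcirc(w,s,.02,45))
for k,s in dict(j2=(257,65),pk=(277,160),j4=(268,246),j1=(259,305)).items(): print(k,w['im'][s[1],s[0]],wcirc(w,s,.076,30,26))
print(wcast(w,(250,0),.076))
E
```

```text
lid [630.4, 197.2, 79.5, 82.1]
lid [624.0, 99.6, 82.0, 83.8]
lid [611.1, -6.9, 81.5, 83.0]
lid [603.3, -103.0, 81.4, 82.9]
j2 [ 70 162  76] [434.5, 126.6, 46.0, 46.4]
pk [241 158 131] [461.2, -3.0, 45.5, 46.1]
j4 [107 127  83] [447.4, -130.0, 46.2, 46.4]
j1 [14 14 15] [430.8, -238.0, 39.1, 53.1]
[[426.89572999 217.04448205  76.        ]]
```

Emit:
servo_tool(
  plan=[
    [[-1,-8,-35,-30,0,0,0],[-1,-8,-35,-30,0,0,0],[-1,-8,-34,-30,0,0,0],[-1,0,0,-40,0,0,0],[-1,0,0,-40,0,0,0],[-1,0,0,-40,0,0,0],[-1,0,0,-30,0,0,0],[-1,0,0,0,0,0,0],[-1,0,0,0,0,0,0]],
  ],
)

```text
t: 2.55
tool_pos: [0.4466, -0.1305, 0.1099]
orientation: [-2.222, -2.219, 0.001]
force: [-0.3, 0.3, 0.5]
opening: 0.0929
```

Run:
```python
from h import *
s=monitor.read_state(); i=eyes.camera_info("wrist"); im=eyes.read_camera("wrist")
print(s['t'],s['tool_pos'],s['orientation'])
np.savez("w1.npz",im=im,R=i['R'],t=i['t'],mtx=i['mtx']); cv2.imwrite("pics/w1.png",im[:,:,::-1])
```

```text
2.55 [ 0.44659798 -0.13051085  0.10991282] [-2.22212240e+00 -2.21929603e+00  9.16880662e-04]
```

View pics/w1.png

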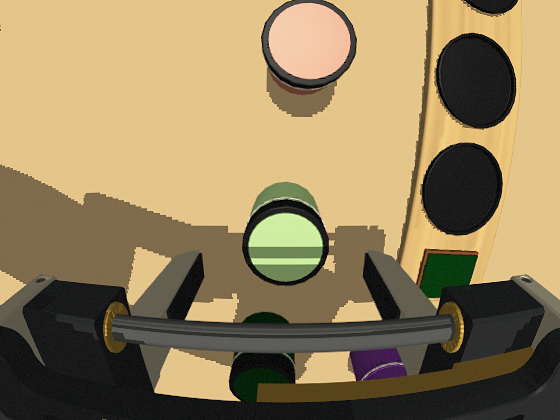

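The jar_4 top at (286,245) is centred between the fingers, so I'll descend and grip.

Emit:
servo_tool(
  plan=[
    [[-1,0,0,-30,0,0,0],[-1,0,0,-30,0,0,0],[-1,0,0,-20,0,0,0],[-1,0,0,0,0,0,0],[1,0,0,0,0,0,0],[1,0,0,0,0,0,0],[1,0,0,0,0,0,0],[1,0,0,0,0,0,0],[1,0,0,0,0,0,0],[1,0,0,0,0,0,0],[1,0,0,0,0,0,0],[1,0,0,0,0,0,0]],
  ],
  force=20,
)

```text
t: 3.8
tool_pos: [0.4477, -0.1297, 0.0302]
orientation: [2.22, 2.222, 0.0]
force: [-1.0, 0.5, 5.4]
opening: 0.0557
```

Emit:
servo_tool(
  plan=[
    [[1,0,0,10,0,0,0],[1,0,0,20,0,0,0],[1,0,0,0,0,0,0]],
  ],
)

```text
t: 4.1
tool_pos: [0.4489, -0.1302, 0.062]
orientation: [2.218, 2.22, 0.002]
force: [0.6, 0.0, -1.9]
opening: 0.056
```

Emit:
servo_tool(
  plan=[
    [[1,0,0,45,0,0,0],[1,0,0,45,0,0,0],[1,18,32,0,0,0,0],[1,18,33,0,0,0,0],[1,19,33,0,0,0,0],[1,18,33,0,0,0,0],[1,18,33,0,0,0,0],[1,19,33,0,0,0,0],[1,18,33,0,0,0,0],[1,18,33,0,0,0,0],[1,19,33,0,0,0,0],[1,18,31,0,0,0,0]],
  ],
)

```text
t: 5.3
tool_pos: [0.6304, 0.1989, 0.1482]
orientation: [-2.219, -2.222, 0.002]
force: [1.9, -0.3, -2.4]
opening: 0.056
```

Emit:
servo_tool(
  plan=[
    [[1,0,0,0,0,0,0],[1,0,0,-30,0,0,0],[1,0,0,-30,0,0,0],[1,0,0,-20,0,0,0],[1,0,0,0,0,0,0]],
  ],
)

```text
t: 5.8
tool_pos: [0.6266, 0.1961, 0.0641]
orientation: [-2.217, -2.219, 0.012]
force: [-0.9, -0.3, -2.7]
opening: 0.0559
```

Run:
```python
from h import *
s=monitor.read_state(); i=eyes.camera_info("wrist"); im=eyes.read_camera("wrist"); sc=eyes.read_camera("scene");sd=eyes.read_camera("side")
print(s['t'],s['tool_pos'],s['orientation'],s['opening'])
cv2.imwrite("pics/c2.png",np.vstack([cv2.resize(a[y:y+150,x:x+200],(400,300)) for a,x,y in ((sc,310,120),(sd,230,70))])[:,:,::-1])
```

```text
5.8 [0.62657677 0.19614709 0.0641313 ] [-2.21729161 -2.21913148  0.01185135] 0.05593361651025012
```

View pics/c2.png

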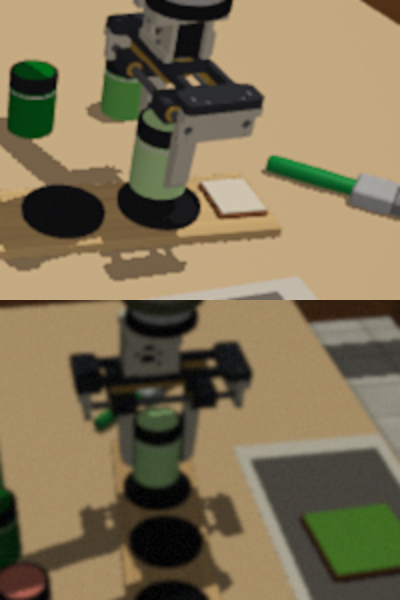

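jar_4 hangs over lid_1; scene and side agree. It needs +5 in x and a further 18 mm down.

Emit:
servo_tool(
  plan=[
    [[1,5,1,0,0,0,0],[1,0,0,-6,0,0,0],[1,0,0,-6,0,0,0],[1,0,0,-4,0,0,0],[1,0,0,-2,0,0,0],[1,0,0,0,0,0,0]],
  ],
)

```text
t: 6.55
tool_pos: [0.6348, 0.1983, 0.0509]
orientation: [-2.22, -2.222, 0.002]
force: [-1.9, 0.2, -3.1]
opening: 0.0555
```

Emit:
servo_tool(
  plan=[
    [[1,-2,0,-2,0,0,0],[1,0,0,-2,0,0,0],[1,0,0,0,0,0,0],[1,0,0,0,0,0,0]],
  ],
)

```text
t: 6.95
tool_pos: [0.6333, 0.1984, 0.0476]
orientation: [-2.22, -2.223, 0.0]
force: [1.1, 0.2, -3.2]
opening: 0.056
```

Emit:
servo_tool(
  plan=[
    [[1,0,0,-1,0,0,0],[1,0,0,-1,0,0,0],[1,0,0,-1,0,0,0],[1,0,0,0,0,0,0]],
  ],
)

```text
t: 7.35
tool_pos: [0.6335, 0.1984, 0.0452]
orientation: [2.22, 2.222, 0.0]
force: [-1.9, -0.8, 2.6]
opening: 0.0557
```

Emit:
servo_tool(
  plan=[
    [[0.2,0,0,0,0,0,0],[-1,0,0,0,0,0,0],[-1,0,0,0,0,0,0],[-1,0,0,0,0,0,0],[-1,0,0,10,0,0,0],[-1,0,0,30,0,0,0],[-1,0,0,40,0,0,0],[-1,0,0,40,0,0,0],[-1,-35,0,40,0,0,0],[-1,-40,0,20,0,0,0],[-1,-40,0,0,0,0,0]],
  ],
)

```text
t: 8.45
tool_pos: [0.5217, 0.1989, 0.2277]
orientation: [2.218, 2.219, 0.011]
force: [0.4, 1.4, 0.6]
opening: 0.0932
```

Emit:
servo_tool(
  plan=[
    [[-1,-40,-34,0,0,0,0],[-1,-44,-38,0,0,0,0],[-1,0,0,0,0,0,0],[-1,0,0,0,0,0,0]],
  ],
)

```text
t: 8.85
tool_pos: [0.4442, 0.133, 0.2234]
orientation: [2.22, 2.22, 0.003]
force: [0.9, 0.6, 0.5]
opening: 0.0931
```

```bash
cat >> h.py <<'E'
def snap(n):
    s=monitor.read_state(); i=eyes.camera_info("wrist"); im=eyes.read_camera("wrist")
    print(s['t'],(s['tool_pos']*1000).round(1),s['orientation'].round(3)); w=dict(im=im,R=i['R'],t=i['t'],mtx=i['mtx'])
    np.savez(n+".npz",**w); cv2.imwrite(f"pics/{n}.png",im[:,:,::-1]); return w
E
python3 -c "from h import *; snap('w2')"
```

```text
8.85 [444.2 133.  223.4] [2.22  2.22  0.003]
```

View pics/w2.png

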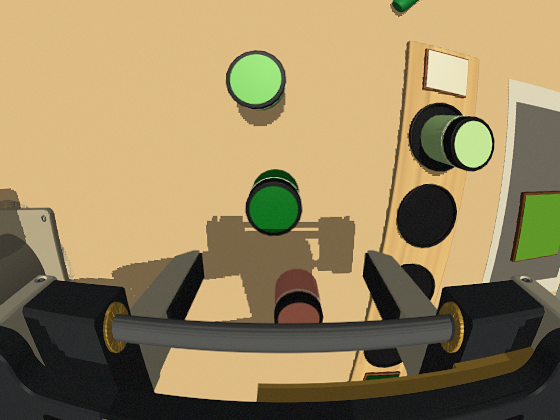

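jar_4 stands upright in lid_1 (base near (437,138), top (473,144)). jar_3 is at (257,79), jar_2 at (274,207).

Run:
```python
from h import *
w=dict(np.load("w2.npz"))
for k,s,z in (("j3",(257,79),.076),("j2",(274,207),.076),("j4placed",(473,144),.091)): print(k,wcirc(w,s,z,30,30))
print("L2",wcirc(w,(427,216),.02,45,45))
```

```text
j3 [418.6, 250.8, 46.4, 46.5]
j2 [434.5, 125.8, 46.7, 46.9]
j4placed [633.9, 198.5, 46.3, 46.5]
L2 [623.6, 100.5, 81.8, 84.7]
```

Emit:
servo_tool(
  plan=[
    [[-1,-5,-4,-20,0,0,0],[-1,-5,-3,-40,0,0,0],[-1,0,0,-40,0,0,0],[-1,0,0,0,0,0,0],[-1,0,0,0,0,0,0]],
  ],
)

```text
t: 9.4
tool_pos: [0.435, 0.1267, 0.1228]
orientation: [-2.219, -2.222, 0.002]
force: [0.1, -0.7, 1.1]
opening: 0.093
```

Emit:
servo_tool(
  plan=[
    [[-1,0,-1,-35,0,0,0],[-1,0,0,-35,0,0,0],[-1,0,0,-23,0,0,0],[-1,0,0,0,0,0,0],[1,0,0,0,0,0,0],[1,0,0,0,0,0,0],[1,0,0,0,0,0,0],[1,0,0,0,0,0,0],[1,0,0,0,0,0,0],[1,0,0,0,0,0,0],[1,0,0,0,0,0,0]],
  ],
)

```text
t: 10.5
tool_pos: [0.435, 0.1254, 0.0299]
orientation: [2.22, 2.222, 0.001]
force: [-1.0, -0.6, 5.7]
opening: 0.0559
```

Emit:
servo_tool(
  plan=[
    [[1,0,0,10,0,0,0],[1,0,0,30,0,0,0],[1,0,0,40,0,0,0],[1,0,0,40,0,0,0],[1,0,0,0,0,0,0]],
  ],
)

```text
t: 11.0
tool_pos: [0.438, 0.126, 0.1558]
orientation: [2.216, 2.219, 0.013]
force: [0.7, -0.3, -1.7]
opening: 0.0558
```

Emit:
servo_tool(
  plan=[
    [[1,29,-22,0,0,0,0],[1,29,-22,0,0,0,0],[1,30,-22,0,0,0,0],[1,30,-23,0,0,0,0],[1,30,-23,0,0,0,0],[1,29,-22,0,0,0,0],[1,0,0,-20,0,0,0],[1,0,0,-40,0,0,0],[1,0,0,-25,0,0,0],[1,0,0,0,0,0,0],[1,0,0,0,0,0,0],[1,0,0,0,0,0,0]],
  ],
)

```text
t: 12.2
tool_pos: [0.6128, -0.0087, 0.0663]
orientation: [2.219, 2.221, 0.003]
force: [1.3, -0.1, -1.8]
opening: 0.0558
```

Emit:
servo_tool(
  plan=[
    [[1,0,0,-8,0,0,0],[1,0,0,-6,0,0,0],[1,0,0,-3,0,0,0],[1,0,0,-2,0,0,0],[1,0,0,-1,0,0,0],[1,0,0,-1,0,0,0],[1,0,0,0,0,0,0]],
  ],
)

```text
t: 12.9
tool_pos: [0.6116, -0.0087, 0.0449]
orientation: [-2.22, -2.223, 0.0]
force: [-7.1, 0.4, 10.8]
opening: 0.0558
```

Emit:
servo_tool(
  plan=[
    [[0.2,0,0,0,0,0,0],[-1,0,0,0,0,0,0],[-1,0,0,0,0,0,0],[-1,0,0,0,0,0,0],[-1,0,0,10,0,0,0],[-1,0,0,30,0,0,0],[-1,0,0,40,0,0,0],[-1,0,0,45,0,0,0],[-1,-24,32,20,0,0,0],[-1,-24,33,0,0,0,0],[-1,-24,33,0,0,0,0],[-1,-24,33,0,0,0,0]],
  ],
)

```text
t: 14.1
tool_pos: [0.5148, 0.1234, 0.1894]
orientation: [2.22, 2.221, 0.002]
force: [-0.0, 0.3, -0.1]
opening: 0.093
```

Emit:
servo_tool(
  plan=[
    [[-1,-24,32,0,0,0,0],[-1,-24,33,0,0,0,0],[-1,-24,32,0,0,0,0],[-1,-24,32,0,0,0,0],[-1,0,0,-30,0,0,0],[-1,0,0,-30,0,0,0],[-1,0,0,0,0,0,0],[-1,0,0,0,0,0,0]],
  ],
)

```text
t: 14.9
tool_pos: [0.4193, 0.2512, 0.1289]
orientation: [-2.22, -2.222, 0.001]
force: [-0.8, 0.4, -0.5]
opening: 0.0929
```

Run:
```python
from h import *
sc=eyes.read_camera("scene");sd=eyes.read_camera("side"); s=monitor.read_state();print(s['t'],s['tool_pos'])
cv2.imwrite("pics/c3.png",np.vstack([cv2.resize(a[y:y+150,x:x+200],(400,300)) for a,x,y in ((sc,240,120),(sd,200,120))])[:,:,::-1])
```

```text
15.0 [0.42071399 0.25159858 0.13036816]
```

View pics/c3.png

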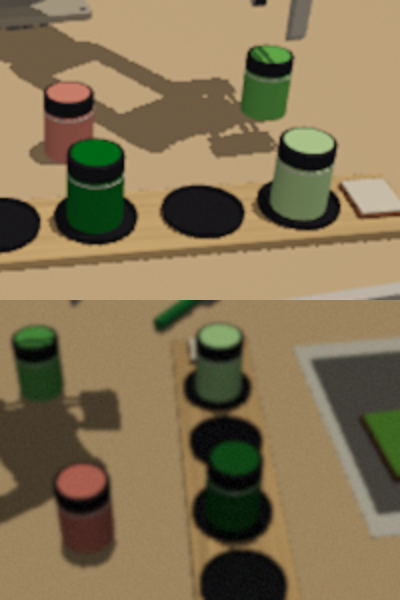

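jar_4 and jar_2 stand flat and centred in lid_1 and lid_3, and the pink jar is unmoved. Now for jar_3.

Emit:
servo_tool(
  plan=[
    [[-1,-1,0,-30,0,0,0],[-1,0,0,-40,0,0,0],[-1,0,0,-29,0,0,0],[-1,0,0,0,0,0,0],[1,0,0,0,0,0,0],[1,0,0,0,0,0,0],[1,0,0,0,0,0,0],[1,0,0,0,0,0,0],[1,0,0,0,0,0,0],[1,0,0,0,0,0,0],[1,0,0,0,0,0,0]],
  ],
)

```text
t: 16.1
tool_pos: [0.419, 0.2516, 0.03]
orientation: [2.22, 2.222, 0.002]
force: [-1.3, -0.4, 6.1]
opening: 0.0555
```

Emit:
servo_tool(
  plan=[
    [[1,0,0,10,0,0,0],[1,0,0,30,0,0,0],[1,0,0,45,0,0,0],[1,0,0,45,0,0,0],[1,0,0,0,0,0,0]],
  ],
)

```text
t: 16.6
tool_pos: [0.4221, 0.2531, 0.1668]
orientation: [2.218, 2.22, 0.016]
force: [1.4, 0.6, -2.5]
opening: 0.056
```

Emit:
servo_tool(
  plan=[
    [[1,29,-22,0,0,0,0],[1,29,-22,0,0,0,0],[1,30,-22,0,0,0,0],[1,30,-22,0,0,0,0],[1,29,-22,0,0,0,0],[1,29,-22,0,0,0,0],[1,29,-21,0,0,0,0],[1,0,0,0,0,0,0],[1,0,0,0,0,0,0]],
  ],
)

```text
t: 17.5
tool_pos: [0.6228, 0.0977, 0.1575]
orientation: [-2.22, -2.219, 0.004]
force: [0.6, 0.1, -3.9]
opening: 0.0554
```

Emit:
servo_tool(
  plan=[
    [[1,0,0,-30,0,0,0],[1,0,0,-40,0,0,0],[1,0,0,-25,0,0,0],[1,0,0,0,0,0,0],[1,0,0,0,0,0,0],[1,0,0,0,0,0,0]],
  ],
)

```text
t: 18.1
tool_pos: [0.6248, 0.0989, 0.0667]
orientation: [2.218, 2.222, 0.004]
force: [0.7, 0.4, -2.4]
opening: 0.0559
```

Emit:
servo_tool(
  plan=[
    [[1,0,0,-8,0,0,0],[1,0,0,-6,0,0,0],[1,0,0,-3,0,0,0],[1,0,0,-2,0,0,0],[1,0,0,-1,0,0,0],[1,0,0,-1,0,0,0],[1,0,0,0,0,0,0]],
  ],
)

```text
t: 18.8
tool_pos: [0.6236, 0.0983, 0.045]
orientation: [2.22, 2.223, -0.0]
force: [-6.6, -1.6, 10.6]
opening: 0.0559
```

Emit:
servo_tool(
  plan=[
    [[0.2,0,0,0,0,0,0],[-1,0,0,0,0,0,0],[-1,0,0,0,0,0,0],[-1,0,0,0,0,0,0],[-1,0,0,10,0,0,0],[-1,0,0,30,0,0,0],[-1,0,0,40,0,0,0],[-1,0,0,40,0,0,0],[-1,0,0,40,0,0,0],[-1,-19,-35,0,0,0,0],[-1,-19,-35,0,0,0,0]],
  ],
)

```text
t: 19.9
tool_pos: [0.5866, 0.0283, 0.2065]
orientation: [2.215, 2.222, 0.005]
force: [0.4, -0.7, -0.8]
opening: 0.0932
```

Emit:
servo_tool(
  plan=[
    [[-1,-19,-35,0,0,0,0],[-1,-19,-35,0,0,0,0],[-1,-19,-36,0,0,0,0],[-1,-20,-36,0,0,0,0],[-1,-20,-36,0,0,0,0],[-1,-20,-36,0,0,0,0],[-1,-20,-36,0,0,0,0],[-1,-20,-35,0,0,0,0],[-1,0,0,0,0,0,0],[-1,0,0,0,0,0,0]],
  ],
)

```text
t: 20.9
tool_pos: [0.4283, -0.2573, 0.2039]
orientation: [2.223, 2.219, 0.001]
force: [0.7, -0.0, 0.3]
opening: 0.0929
```

```bash
python3 -c "
from h import *
w=snap('w4')
"
```

```text
20.9 [ 428.3 -257.3  203.9] [2.223e+00 2.219e+00 1.000e-03]
```

View pics/w4.png

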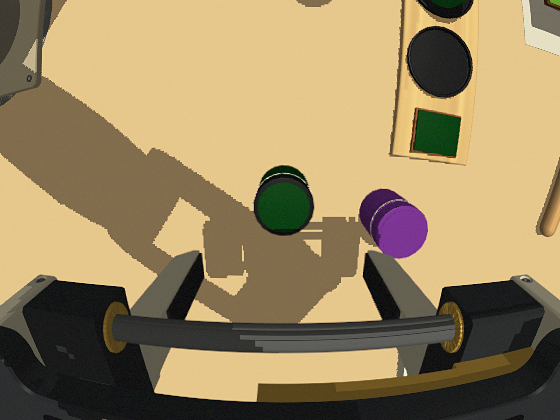

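jar_1's top is at (283,205), between the fingers; purple is at (402,231), lid_4 at (439,62).

```bash
python3 -c "
from h import *
w=dict(np.load('w4.npz'))
print(w['im'][205,283],wcirc(w,(283,205),.076,28,30),'purple',wcirc(w,(402,231),.076,30,32),'L4',wcirc(w,(439,62),.02,35,45))
"
```

```text
[ 5 64 19] [428.1, -256.8, 47.1, 48.2] purple [544.1, -282.1, 54.0, 54.3] L4 [603.4, -103.4, 82.6, 83.2]
```

Emit:
servo_tool(
  plan=[
    [[-1,0,0,-25,0,0,0],[-1,0,0,-40,0,0,0],[-1,0,0,-40,0,0,0],[-1,0,0,-40,0,0,0],[-1,0,0,-20,0,0,0],[-1,0,0,0,0,0,0],[-1,0,0,0,0,0,0]],
  ],
)

```text
t: 21.65
tool_pos: [0.4292, -0.2558, 0.0388]
orientation: [-2.218, -2.224, -0.0]
force: [-0.5, 0.0, -0.4]
opening: 0.0929
```

Emit:
servo_tool(
  plan=[
    [[-1,0,0,-9,0,0,0],[-1,0,0,0,0,0,0],[1,0,0,0,0,0,0],[1,0,0,0,0,0,0],[1,0,0,0,0,0,0],[1,0,0,0,0,0,0],[1,0,0,0,0,0,0],[1,0,0,0,0,0,0],[1,0,0,0,0,0,0],[1,0,0,0,0,0,0]],
  ],
)

```text
t: 22.65
tool_pos: [0.4285, -0.2567, 0.0294]
orientation: [2.22, 2.222, -0.0]
force: [-0.2, 0.2, 1.5]
opening: 0.056
```

Emit:
servo_tool(
  plan=[
    [[1,0,0,10,0,0,0],[1,0,0,30,0,0,0],[1,0,0,45,0,0,0],[1,0,0,45,0,0,0],[1,0,0,0,0,0,0]],
  ],
)

```text
t: 23.15
tool_pos: [0.4319, -0.2591, 0.1672]
orientation: [2.212, 2.214, 0.003]
force: [1.1, -0.7, -1.9]
opening: 0.0559
```

Emit:
servo_tool(
  plan=[
    [[1,29,25,0,0,0,0],[1,29,25,0,0,0,0],[1,29,26,0,0,0,0],[1,29,26,0,0,0,0],[1,30,26,0,0,0,0],[1,30,25,0,0,0,0],[1,0,0,-20,0,0,0],[1,0,0,-40,0,0,0],[1,0,0,-35,0,0,0],[1,0,0,0,0,0,0],[1,0,0,0,0,0,0],[1,0,0,0,0,0,0]],
  ],
)

```text
t: 24.35
tool_pos: [0.6059, -0.1042, 0.0667]
orientation: [2.219, 2.22, 0.002]
force: [1.1, 1.0, -3.1]
opening: 0.0555
```

Emit:
servo_tool(
  plan=[
    [[1,-1,0,-8,0,0,0],[1,0,0,-6,0,0,0],[1,0,0,-3,0,0,0],[1,0,0,-2,0,0,0],[1,0,0,-1,0,0,0],[1,0,0,-1,0,0,0],[1,0,0,0,0,0,0]],
  ],
)

```text
t: 25.05
tool_pos: [0.6037, -0.1037, 0.0444]
orientation: [2.22, 2.222, 0.0]
force: [-4.4, 0.7, 5.2]
opening: 0.0556
```

Release, and retreat upward and back toward the robot to view all the jars.

Emit:
servo_tool(
  plan=[
    [[0.2,0,0,0,0,0,0],[-1,0,0,0,0,0,0],[-1,0,0,0,0,0,0],[-1,0,0,0,0,0,0],[-1,0,0,10,0,0,0],[-1,0,0,30,0,0,0],[-1,0,0,40,0,0,0],[-1,0,0,40,0,0,0],[-1,0,0,40,0,0,0],[-1,-20,10,40,0,0,0],[-1,-40,20,20,0,0,0],[-1,-40,20,30,0,0,0]],
  ],
)

```text
t: 26.25
tool_pos: [0.505, -0.0547, 0.2924]
orientation: [2.221, 2.222, 0.0]
force: [-0.3, 0.7, 0.8]
opening: 0.093
```

Emit:
servo_tool(
  plan=[
    [[-1,-30,20,20,0,0,0],[-1,0,20,20,0,0,0],[-1,0,0,0,0,0,0],[-1,0,0,0,0,0,0],[-1,0,0,0,0,0,0]],
  ],
)

```text
t: 26.75
tool_pos: [0.4763, -0.0157, 0.33]
orientation: [-2.22, -2.221, 0.002]
force: [1.0, -0.1, -0.1]
opening: 0.093
```

Run:
```python
from h import *
w=snap('w5'); sc=eyes.read_camera("scene")
cv2.imwrite("pics/c5.png",np.vstack([cv2.resize(sc[120:270,160:460],(560,280)),w['im'][:310]])[:,:,::-1])
```

```text
26.75 [476.3 -15.7 330. ] [-2.220e+00 -2.221e+00  2.000e-03]
```

View pics/c5.png

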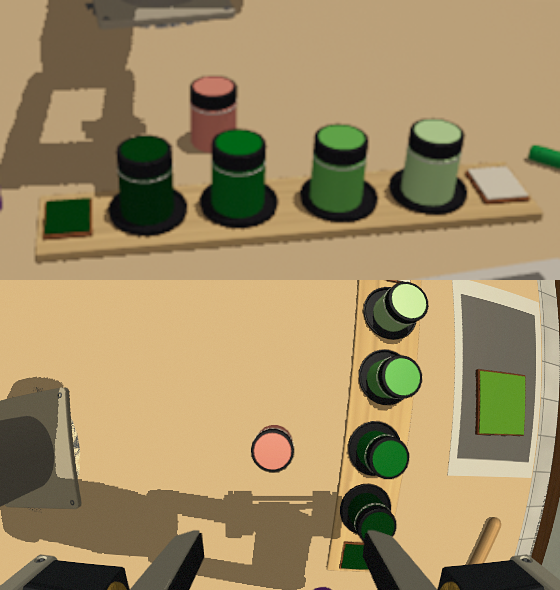

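All four jars stand upright in order of shade, dark to pale from the dark tile. One numeric check before handing in.

Run:
```python
from h import *
w=dict(np.load("w5.npz"))
for k,s,z,t in (("j4",(408,20),.091,30),("j3",(402,97),.091,30),("j2",(390,177),.091,28),("j1",(370,243),.091,20),("pink",(273,170),.076,30)): print(k,wcirc(w,s,z,t,26))
job.close_job()
```

```text
j4 [633.6, 198.9, 46.0, 46.4]
j3 [623.6, 97.4, 45.8, 46.3]
j2 [611.6, -8.1, 46.4, 46.7]
j1 [603.5, -103.4, 45.5, 46.9]
pink [461.2, -3.1, 45.8, 46.2]
the job is handed in; nothing more can be done
```

All four green jars are standing in the lids in order of shade, and I handed the job in at about 27 s of the 104 s allowed. The dark tile is at the lid_4 end, so jar_1 is in lid_4, jar_2 in lid_3, jar_3 in lid_2 and jar_4 in lid_1.

- **Position:** The last wrist-camera check put jar_1, jar_2 and jar_3 within about 2 mm of their lid centres. jar_4 was about 3–4 mm off. The limit is 12 mm.
- **Seating:** In the last pictures the jars look upright and flat in the lids, and the gripper is open and clear of them. I did not measure tilt or height separately.
- **Pink jar:** It was at (461, -3) mm both before and after, so it did not move.
- **Disagreement:** The scene camera's lid centres came out 5–8 mm further in x than the wrist camera's. The side camera agreed with the wrist in x to about 1.5 mm but read 3–6 mm lower in y. I placed the jars close to the wrist values. Even by the scene camera's figures, all four jars are within about 7 mm.

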